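Let the visitor in at the front desk

TASK

A visitor is at the door. With a light fingertip press the blue answer key on the grey intercom fully down, then press the green door-release key fully down (both keys stay down by themselves), and then tap the brass plunger of the desk bell to call a colleague and let it come back up. Keep to this order, press gently, leave the yellow and red keys alone, and do not lift or shift anything on the desk.

Things in the scene. Friction and masses are not known exactly. Their poses are not given: they have to be found in the camera images.
- intercom: Loose desk intercom: grey box 110 (x) x 130 (y) x 42 mm high, 0.6 to 1.1 kg, dark speaker slots on the top's far half, two round keys on its near half: blue answer key at its left (+y), yellow mute key at its right (-y), 72 mm apart. Origin: centre of the underside, z up, x away from the robot at yaw 0
- answer_key_top (a point): Centre of the top face of the intercom's blue answer key (round, 26 mm across, flat rubber cap); moves down with the key. It stands 15 mm above the intercom's top when up, 8 mm when fully down
- answer_key (a joint): The blue answer key. Joint value in m: 0 fully up, 0.007 fully down (it slides straight down). It stays wherever it is pushed to; sliding it takes about 2 to 2.5 N. Its coloured rubber cap is springy (gives 1 mm for every 2 N, 5 mm at most, and recovers): it yields about 1 mm before the key slides, and further once the key is fully down
- mute_key (a joint): The intercom's yellow mute key, same shape as the blue one: not to be pressed. Joint value in m: 0 fully up, 0.007 fully down (it slides straight down). It stays wherever it is pushed to; sliding it takes about 2 to 2.5 N. Its coloured rubber cap is springy (gives 1 mm for every 2 N, 5 mm at most, and recovers): it yields about 1 mm before the key slides, and further once the key is fully down
- release_box: Loose door-release box: white box 84 x 84 x 36 mm high, 0.3 to 0.55 kg, with one round green key in the middle of its top. Origin: centre of the underside, z up
- release_key_top (a point): Centre of the top face of the green door-release key (round, 32 mm across, flat rubber cap); moves down with the key. It stands 15 mm above the box's top when up, 8 mm when fully down
- release_key (a joint): The green door-release key. Joint value in m: 0 fully up, 0.007 fully down (it slides straight down). It stays wherever it is pushed to; sliding it takes about 2 to 2.5 N. Its coloured rubber cap is springy (gives 1 mm for every 2 N, 5 mm at most, and recovers): it yields about 1 mm before the key slides, and further once the key is fully down
- bell: Loose desk bell: polished steel dome on a black round base 88 mm across, 44 mm high to the top of the dome, 0.25 to 0.48 kg, with a brass plunger on top. Origin: centre of the underside, z up
- bell_plunger_top (a point): Centre of the top face of the bell's brass plunger (round, 20 mm across, flat), 57 mm above the desk when up; moves down with the plunger
- bell_plunger (a joint): The bell's plunger. Joint value in m: 0 up, 0.010 fully down (it slides straight down); the bell rings at 0.003, well before the hard stop. Sprung: 1 N to start, 2.5 N at 0.003, 6 N fully down; it comes back up by itself when let go
- alarm_box: Loose alarm box, the same white box as the door release but with a red key. Origin: centre of the underside
- alarm_key (a joint): The red alarm key: not to be pressed. Joint value in m: 0 fully up, 0.007 fully down (it slides straight down). It stays wherever it is pushed to; sliding it takes about 2 to 2.5 N. Its coloured rubber cap is springy (gives 1 mm for every 2 N, 5 mm at most, and recovers): it yields about 1 mm before the key slides, and further once the key is fully down
- mug: Bystander: blue mug, 80 mm across, 90 mm high. Origin: centre of the underside
- stapler: Bystander: teal and black stapler, 130 x 36 x 58 mm high, lying along its x. Origin: centre of the underside
- notes: Bystander: yellow block of sticky notes, 76 x 76 x 30 mm. Origin: centre of the underside
- highlighter: Bystander: pink highlighter pen with black cap, 128 x 21 x 17 mm, lying along its x. Origin: on its underside, near the middle
- tape: Bystander: dark blue tape dispenser, 150 x 55 x 82 mm high. Origin: centre of the underside
Not all that is in view belongs to the job. Leave any purple look-alike of the release_box alone. Leave any pink look-alike of the bell alone.

How it is judged:
On the way, in this order (a step that is already met when the one before it is completed fails the run):
1. the blue answer key is pressed down (value of joint answer_key above 0.005 m), for 0.05 s.
2. the green door-release key is pressed down (value of joint release_key above 0.005 m), for 0.05 s.
3. the bell is rung: its plunger tapped down (value of joint bell_plunger above 0.003 m), for 0.02 s.
At the end, for the whole second after the job is handed in: Blue and green keys down by at least 5 of their 7 mm, bell plunger back up (within 1.5 mm), red and yellow keys up (within 2 mm); every device and bystander at rest, upright within 0.1 rad and within 25 mm of where it began (value of joint each of answer_key, release_key above 0.005 m and value of joint bell_plunger below 0.0015 m and value of joint each of alarm_key, mute_key below 0.002 m and distance of each of intercom, release_box, bell, alarm_box, mug, stapler, notes, highlighter, tape from where it was at the start of the episode below 0.025 m and angle between each of intercom, release_box, bell, alarm_box, mug, stapler, notes, highlighter, tape's own z axis and vertical below 0.1 rad and linear speed of each of intercom, release_box, bell, alarm_box below 0.02 m/s); the robot touches nothing.
It fails at once if the green key is pressed before the blue key is down (value of joint release_key above 0.002 m and value of joint answer_key below 0.005 m).
It fails at once if the bell is tapped before the green key is down (value of joint bell_plunger above 0.002 m and value of joint release_key below 0.005 m).
It fails at once if the red alarm key or the yellow mute key is pressed (value of joint any of alarm_key, mute_key above 0.002 m).
It fails at once if a device is pressed harder than 20 N (contact force between the fingers and intercom above 20 N or contact force between the fingers and release_box above 20 N or contact force between the fingers and bell above 20 N or contact force between the fingers and alarm_box above 20 N).
It fails at once if something on the desk is lifted by more than 12 mm, shifted by more than 25 mm, or tipped by more than 0.35 rad (height (world z) of any of intercom, release_box, bell, alarm_box, mug, stapler, notes, highlighter, tape above 0.012 m or distance of any of intercom, release_box, bell, alarm_box, mug, stapler, notes, highlighter, tape from where it was at the start of the episode above 0.025 m or angle between any of intercom, release_box, bell, alarm_box, mug, stapler, notes, highlighter, tape's own z axis and vertical above 0.35 rad).
It also fails if it takes over 48 s, if anything falls off the work surface, if the arm or the gripper's body presses on something with over 40 N, if the wrist force passes 120 N, or if a joint passes its speed limit or range.

ROBOT

A 6-joint arm with a two-finger parallel gripper is mounted at the origin on the work surface. World frame = base frame: x ahead of the robot, y to its left, z up, the work surface at z = 0. Lengths are in m, angles in rad, forces in N, time in s.
With the tool pointing down it reaches from about 0.3 to 0.875 m from the base axis. Payload 6.4 kg.
Tool frame: the origin (TCP) lies on the centre line of the jaws, within the pads' length; the fingertips stand 11 mm ahead of it and the grasp point (between the pads) lies 8 mm behind it; y points along the fingers, x is the direction in which the jaws open and shut, and the axes are right-handed (so a half turn about y gives the same grasp; the last joint's range is limited). The gripper opens to 85 mm and grips with 20 to 120 N. Pads are 22 mm wide; open, the fingers measure 114 mm over their backs; the gripper's body (76 mm by 85 mm) begins 54 mm behind the grasp point. The pads swing forward as they close: fully open they stand 13 mm farther back than shut.
Start: joints at [1.07, 0.181, 1.607, -0, 1.354, -0.206], TCP at [0.167, 0.55, 0.242] pointing down, gripper open.
Joint ranges: [-2.99, 2.99], [-0.89, 2.07], [0.3, 2.58], [-1.14, 4.28], [0, 2.63], [-3.12, 3.12]. Speed limits (rad/s): [2.57, 2.57, 3.01, 3.14, 3.14, 3.14].

INTERFACE

Orientations are given as a unit quaternion [x, y, z, w].
In Python, from cell import manip, vision, nets gives the robot as it stands.
- The arm moves only by the tool step_arm, never from a script. Its argument "steps" is one flat list of numbers, 7 for each row, row after row: the turn, a rotation vector about the world's x, y, z in units of 5 degrees (1.0 is 5 degrees), then the shift along the world's x, y, z in units of 50 mm (1.0 is 50 mm), then the opening in per cent of the stroke, from 0 (shut) to 100 (fully open). A call has 1 to 12 rows; each row shifts and turns the commanded pose from where the row before left it; what a row does not reach is not made up. A row lasts 1/8 s, in which the tool goes at most 62.5 mm and 10.7 degrees, less where a joint would pass 70% of its speed; a pose out of reach is approached as far as the arm can. A call is refused whole if a number of a shift passes 1 or a number of a turn 1, either way. A call with a gripper value outside its range is refused whole. The fingers move at their own pace and stop on an object; "force" is the grip in N (left out, the last holds). Time passes only in rows, so rows that do not move let the fingers close. It gives the time, the measured TCP pose, the force and the opening at its end, in the units of the state.
- manip.state(): the state, without advancing time (a new reading comes with each control period).
- vision.grab_frame(name): name is "scene" or "top" or "wrist"; returns a dict with "frame" (480x640x3 uint8, red, green, blue), "K" (3x3 intrinsics, pixels), "R" (3x3) and "t" (3): a world point X has camera coordinates R X + t. Camera axes: x right, y down, z forward; pixel columns grow to the right and rows downward; lengths in m; the calibration is good to about 2 mm. A picture is of the moment at which its call begins. There is no depth.
- manip.close_job(): hands the job in, once; it reports no verdict.
Trained networks look in a picture, given as the dict that the camera call returned (one of the last four; its "shot" number tells which), for a name from the list of things; names that differ only in an ending like _2 or _b are one class to them, and where a whole thing is asked for, a point or a joint stands for the part that bears it (a point fixed in the world has none). Each returns a list of dicts, best first, with "p" (0 to 1); they miss things now and then, are a little off and sometimes report something else, mostly with a low value. They report only what shows in the picture. A call takes as long as a camera call. They do not tell look-alikes from the thing itself.
- nets.look_for(name, picture): "pixel" ([row, column] in pixels, amid what is visible of it).
- nets.pinpoint(name, picture): "pixel" ([row, column] in pixels: a listed point, or the origin of a listed thing).
The state is a dict: "time": time; "joint_pos": joint angles; "joint_vel": joint speeds; "joint_torque": joint torques, N m; "position": TCP position; "tool_rot": TCP orientation; "contact_force": force on the tool from outside, world axes, zero at the start; "moment": the same for the moment, N m; "width": finger opening in m.
Only numpy, scipy, OpenCV 4.12 (cv2) and the standard library are available. Lean on these libraries where they do the work, as an engineer would, in place of code of your own. Each camera call takes 0.05 s, during which the arm holds its last target.

## Working session

There is one attempt and no reset: what is moved stays moved. The work goes in short steps, Python scripts to look and compute and a tool call to move; the robot and the scene stay as the last step left them, time stands still between calls to the robot, and variables do not carry over. Pictures are saved under pics/ and viewed, and the job is handed in when it is done.

Besides the shell and the picture viewer there is one more tool, called after "Call:" as name(argument=value, ...), one argument or row to a line, values as JSON. step_arm: Moves the arm, as the interface text tells. Its arguments: {"type":"object","properties":{"steps":{"type":"array","items":{"type":"number"}},"force":{"type":"number"}},"required":["steps"]}

```bash
mkdir -p pics; cat > h.py <<'E'
from cell import manip, vision, nets
import numpy as np, cv2
def ray(f,px,z):
    K,R,t=[np.array(f[k]) for k in("K","R","t")]
    d=R.T@np.linalg.inv(K)@np.array([px[1],px[0],1.]); c=-R.T@t
    return c+d*(z-c[2])/d[2]
def save(f,n): cv2.imwrite(f"pics/{n}.png",f["frame"][:,:,::-1])
Z=dict(answer_key_top=.057,release_key_top=.051,bell_plunger_top=.057)
E
python3 - <<'E'
from h import *
print(manip.state())
for c in("scene","top"):
    f=vision.grab_frame(c); save(f,c+"0"); print(c,(-np.array(f["R"]).T@np.array(f["t"])).round(3))
    for n in Z:
        for d in nets.pinpoint(n,f)[:4]: print(n,d["p"],np.round(d["pixel"]),ray(f,d["pixel"],Z[n]).round(4))
    for n in ("intercom","release_box","bell","alarm_box","mug","stapler","notes","highlighter","tape"):
        for d in nets.pinpoint(n,f)[:3]: print(n,d["p"],np.round(d["pixel"]),ray(f,d["pixel"],0).round(4))
E
```

```text
{'time': 0.0, 'joint_pos': array([ 1.06971169e+00,  1.81577657e-01,  1.60801003e+00, -2.96045811e-05,
        1.35379249e+00, -2.06278411e-01]), 'joint_vel': array([ 0.0004905 , -0.00043775,  0.00031779, -0.00057455, -0.00029194,
       -0.00028375]), 'joint_torque': array([ 1.16749445e-03, -4.44893861e+01, -3.51326108e+01, -1.39424951e-04,
        9.08457820e-03,  3.39710340e-06]), 'position': array([0.16678541, 0.54971864, 0.24136257]), 'tool_rot': array([ 0.56828501,  0.42057488, -0.42171433, -0.56773756]), 'contact_force': array([ 0.37686286, -0.16768296, -0.4830576 ]), 'moment': array([ 0.00130002,  0.0274741 , -0.0481297 ]), 'width': 0.08541299277491676}
scene [1.328 0.458 1.133]
answer_key_top 0.27 [337. 357.] [0.6882 0.2136 0.057 ]
release_key_top 0.47 [203. 248.] [ 0.4439 -0.2131  0.051 ]
release_key_top 0.39 [163. 278.] [ 0.2716 -0.2219  0.051 ]
release_key_top 0.16 [257. 395.] [0.441  0.2004 0.051 ]
bell_plunger_top 0.45 [257. 396.] [0.4455 0.2021 0.057 ]
bell_plunger_top 0.44 [222. 418.] [0.3122 0.2092 0.057 ]
intercom 0.75 [275. 207.] [ 0.6619 -0.2     0.    ]
release_bo
[... 945 characters left out ...]
ger_top 0.4 [253. 213.] [0.4468 0.2106 0.057 ]
bell_plunger_top 0.38 [318. 210.] [0.312  0.2108 0.057 ]
intercom 0.57 [165. 400.] [ 0.6627 -0.1942  0.    ]
release_box 0.79 [339. 412.] [ 0.2749 -0.2194  0.    ]
release_box 0.55 [256. 407.] [ 0.4565 -0.2107  0.    ]
release_box 0.39 [163. 400.] [ 0.6678 -0.1945  0.    ]
bell 0.91 [320. 217.] [0.3078 0.2054 0.    ]
bell 0.86 [257. 219.] [0.445  0.2068 0.    ]
alarm_box 0.64 [162. 227.] [0.6615 0.197  0.    ]
mug 0.9 [253. 305.] [0.4582 0.0165 0.    ]
stapler 0.65 [170. 310.] [0.6478 0.0106 0.    ]
notes 0.68 [272. 490.] [ 0.4249 -0.3941  0.    ]
highlighter 0.58 [191. 476.] [ 0.6067 -0.3672  0.    ]
tape 0.57 [225. 132.] [0.5115 0.402  0.    ]
```

View pics/top0.png

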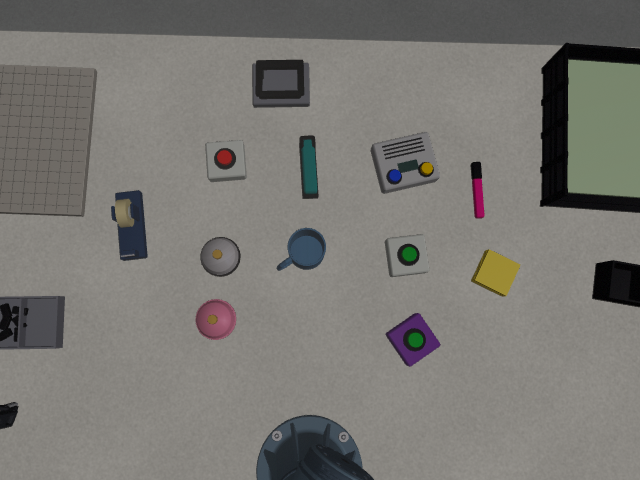

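View pics/scene0.png

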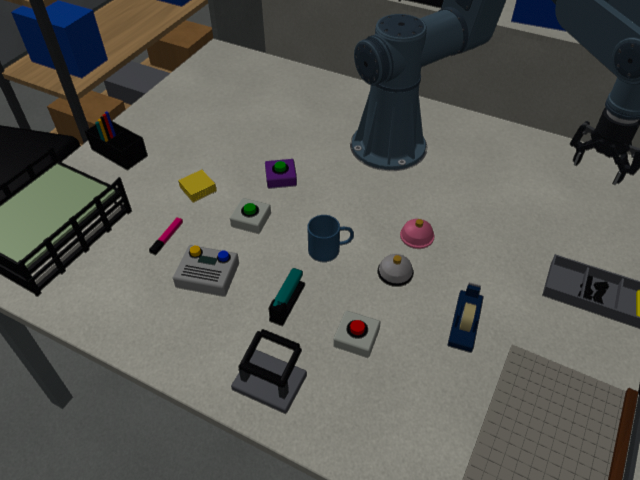

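Candidates in the top view:
- **Blue key:** (176,394), against yellow at (169,427).
- **Green key:** (255,408) on the white box, against (340,415) on the purple look-alike. Red is at (158,225).
- **Bell:** steel at (255,219), against pink at (318,214).

My choices are blue (176,394), green on white (255,408) and the steel bell (255,219). I'll check them in a crop and refine the positions by colour.

```bash
python3 - <<'E'
from h import *
from scipy import ndimage as nd
H={"blue":((110,128),.057),"green":((50,75),.051),"brass":((12,28),.057)}
crops=[]
for c in("top","scene"):
    f=vision.grab_frame(c); im=f["frame"]; hsv=cv2.cvtColor(im,cv2.COLOR_RGB2HSV)
    for n,((a,b),z) in H.items():
        m=(hsv[...,0]>=a)&(hsv[...,0]<=b)&(hsv[...,1]>(110 if n=="brass" else 150))&(hsv[...,2]>60)
        l,k=nd.label(m)
        for i in range(1,k+1):
            ar=(l==i).sum()
            if 12<ar<600:
                p=nd.center_of_mass(l==i); X=ray(f,p,z)
                if .2<X[0]<.75 and abs(X[1])<.42: 
                    bb=nd.find_objects(l)[i-1]; print(c,n,ar,np.round(p,1),X.round(4),hsv[l==i].mean(0).round(),[(s.start,s.stop) for s in bb])
    if c=="top":
        for (r,q) in((176,394),(255,408),(255,219)):
            crops.append(cv2.resize(im[r-33:r+33,q-33:q+33,::-1],(264,264),interpolation=cv2.INTER_CUBIC))
cv2.imwrite("pics/crop0.png",np.hstack(crops))
E
```

```text
top blue 113 [175.2 394.6] [ 0.6243 -0.1731  0.057 ] [115. 211. 126.] [(170, 182), (389, 401)]
top green 170 [253.7 409. ] [ 0.4549 -0.2047  0.051 ] [ 65. 213. 100.] [(247, 262), (402, 417)]
top green 178 [339.6 415.1] [ 0.2747 -0.2167  0.051 ] [ 65. 213. 102.] [(333, 348), (408, 423)]
top brass 124 [167.9 426.4] [ 0.6421 -0.2421  0.057 ] [ 24. 247. 134.] [(162, 175), (421, 433)]
top brass 65 [253.9 216.9] [0.4451 0.2028 0.057 ] [ 20. 150. 123.] [(250, 259), (213, 222)]
top brass 70 [319.  212.1] [0.3089 0.2069 0.057 ] [ 19. 152. 125.] [(315, 324), (208, 218)]
scene blue 84 [255.3 222.7] [ 0.6288 -0.1684  0.057 ] [114. 248. 109.] [(251, 261), (218, 229)]
scene green 60 [164.7 279.6] [ 0.2757 -0.2144  0.051 ] [ 61. 254.  87.] [(161, 169), (275, 285)]
scene green 74 [206.8 249.1] [ 0.4555 -0.2025  0.051 ] [ 61. 250.  90.] [(203, 211), (244, 255)]
scene brass 43 [222.3 419. ] [0.313  0.2112 0.057 ] [ 20. 195.  98.] [(219, 227), (416, 423)]
scene brass 93 [250.4 194.7] [ 0.6466 -0.2375  0.057 ] [ 23. 250. 121.] [(245, 256), (190, 200)]
scene brass 48 [258.2 396.6] [0.4478 0.2057 0.057 ] [ 21. 190. 102.] [(255, 263), (393, 401)]
```

View pics/crop0.png

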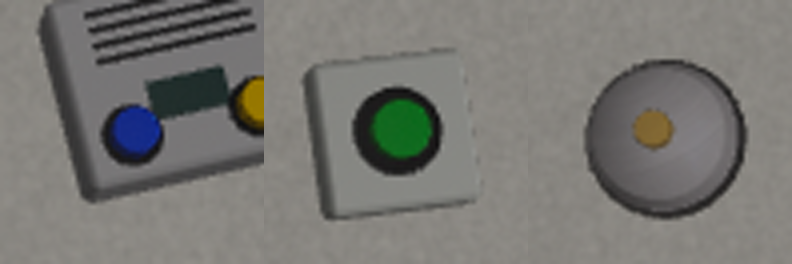

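The crops confirm the choices: a blue key on the grey intercom with yellow to its right, a green key on a white box, and a brass plunger on the steel dome. Next I shut the fingers and travel to above the blue key.

Call:
step_arm(
  steps=[0,0,0,0.38,-0.6,-0.06,0,0,0,0,0.38,-0.6,-0.06,0,0,0,0,0.38,-0.6,-0.06,0,0,0,0,0.38,-0.6,-0.06,0,0,0,0,0.38,-0.6,-0.06,0,0,0,0,0.38,-0.6,-0.06,0,0,0,0,0.38,-0.6,-0.06,0,0,0,0,0.38,-0.6,-0.06,0,0,0,0,0.38,-0.6,-0.06,0,0,0,0,0.38,-0.6,-0.06,0,0,0,0,0.38,-0.6,-0.06,0,0,0,0,0.38,-0.6,-0.06,0],
  force=20,
)

```text
time: 2.9
position: [0.3957, 0.1892, 0.2065]
tool_rot: [0.568, 0.421, -0.421, -0.568]
contact_force: [0.0, 1.2, 0.0]
width: -0.0
```

Call:
step_arm(
  steps=[0,0,0,0.38,-0.6,-0.06,0,0,0,0,0.38,-0.6,-0.06,0,0,0,0,0.38,-0.6,-0.06,0,0,0,0,0.38,-0.6,-0.06,0,0,0,0,0.38,-0.6,-0.06,0,0,0,0,0.38,-0.6,-0.06,0,0,0,0,0.38,-0.6,-0.06,0,0,0,0,0.38,-0.6,-0.06,0,0,0,0,0.38,-0.6,-0.06,0,0,0,0,0.38,-0.6,-0.06,0,0,0,0,0.38,-0.6,-0.06,0,0,0,0,0,0,0,0],
)

```text
time: 4.4
position: [0.6047, -0.1419, 0.1729]
tool_rot: [0.569, 0.42, -0.42, -0.568]
contact_force: [-0.4, 0.8, -0.4]
width: -0.0002
```

Call:
step_arm(
  steps=[0,0,0,0.22,-0.29,-0.2,0,0,0,0,0.21,-0.29,-0.2,0,0,0,0,0,0,-0.4,0,0,0,0,0,0,-0.4,0,0,0,0,0,0,-0.4,0,0,0,0,0,0,0,0,0,0,0,0,0,0,0],
)

```text
time: 5.28
position: [0.6258, -0.1687, 0.0936]
tool_rot: [0.568, 0.421, -0.421, -0.568]
contact_force: [0.4, -0.4, 0.3]
width: 0.0004
```

```bash
cat > look.py <<'E'
from h import *
import sys
n=sys.argv[1]; tgt=sys.argv[2]
s=manip.state(); print(s["time"],s["position"].round(4),s["contact_force"].round(2))
ims=[]
for c in("wrist","top","scene"):
    f=vision.grab_frame(c); im=f["frame"][:,:,::-1].copy()
    for d in nets.pinpoint(tgt,f)[:3]: print(c,d["p"],np.round(d["pixel"]),ray(f,d["pixel"],Z[tgt]).round(4))
    K,R,t=[np.array(f[k]) for k in("K","R","t")]
    p=s["position"].copy(); p[2]-=.011; q=K@(R@p+t); q=q[:2]/q[2]; print(c,"tip px r,c",q[::-1].round())
    if c=="wrist": ims.append(cv2.resize(im,(400,300)))
    else:
        x,y=int(q[0]),int(q[1]); ims.append(cv2.resize(im[max(0,y-40):y+40,x-26:x+26],(195,300),interpolation=cv2.INTER_CUBIC))
cv2.imwrite(f"pics/{n}.png",np.hstack(ims))
E
python3 look.py blue1 answer_key_top
```

```text
5.275 [ 0.6258 -0.1687  0.0936] [ 0.36 -0.36  0.29]
wrist 0.61 [291. 315.] [ 0.625  -0.1724  0.057 ]
wrist tip px r,c [318. 324.]
top 0.55 [229. 134.] [0.495  0.3797 0.057 ]
top tip px r,c [171. 395.]
scene 0.72 [251. 322.] [0.5089 0.0379 0.057 ]
scene 0.4 [248. 222.] [ 0.6111 -0.1826  0.057 ]
scene tip px r,c [247. 222.]
```

View pics/blue1.png

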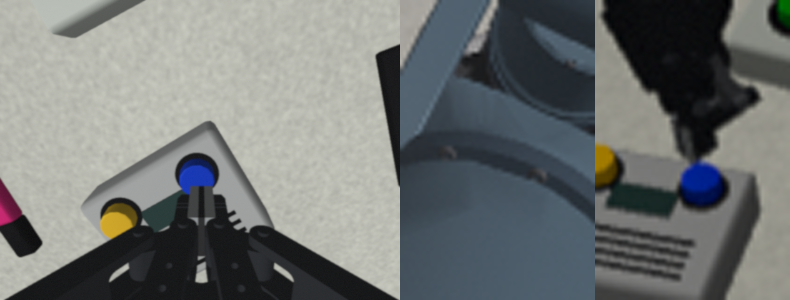

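The wrist view shows the closed tip next to the blue key, with the key at (0.625, -0.172) and yellow well clear. I'll correct y by -3 mm and descend to just above it.

Call:
step_arm(
  steps=[0,0,0,0,-0.06,-0.1,0,0,0,0,0,0,-0.1,0,0,0,0,0,0,-0.1,0,0,0,0,0,0,-0.1,0,0,0,0,0,0,-0.04,0,0,0,0,0,0,0,0],
)

```text
time: 6.32
position: [0.6255, -0.1717, 0.0711]
tool_rot: [-0.568, -0.421, 0.421, 0.568]
contact_force: [0.2, 0.7, 0.3]
width: 0.0
```

Call:
step_arm(
  steps=[0,0,0,0,0,-0.03,0,0,0,0,0,0,-0.03,0,0,0,0,0,0,-0.03,0,0,0,0,0,0,0,0],
)

```text
time: 6.82
position: [0.6257, -0.1718, 0.067]
tool_rot: [0.568, 0.421, -0.421, -0.568]
contact_force: [-0.2, -0.1, 2.1]
width: -0.0001
```

Call:
step_arm(
  steps=[0,0,0,0,0,-0.03,0,0,0,0,0,0,-0.03,0,0,0,0,0,0,-0.03,0,0,0,0,0,0,-0.03,0,0,0,0,0,0,0,0],
)

```text
time: 7.45
position: [0.6257, -0.1719, 0.0607]
tool_rot: [0.568, 0.421, -0.421, -0.568]
contact_force: [0.9, -0.2, 1.0]
width: -0.0002
```

Call:
step_arm(
  steps=[0,0,0,0,0,-0.02,0,0,0,0,0,0,-0.02,0,0,0,0,0,0,0,0],
)

```text
time: 7.82
position: [0.6257, -0.1718, 0.059]
tool_rot: [0.568, 0.421, -0.421, -0.568]
contact_force: [-0.8, 0.2, 4.3]
width: -0.0002
```

Call:
step_arm(
  steps=[0,0,0,0,0,-0.02,0,0,0,0,0,0,0,0],
)

```text
time: 8.07
position: [0.6257, -0.1719, 0.0581]
tool_rot: [0.568, 0.421, -0.421, -0.568]
contact_force: [-0.6, -0.1, 5.3]
width: 0.0001
```

Call:
step_arm(
  steps=[0,0,0,0,0,0.2,0,0,0,0,0,0,0.4,0,0,0,0,0,0,0.4,0,0,0,0,-0.2,0,0,0,0,0,0,0,0,0,0],
)

```text
time: 8.7
position: [0.6145, -0.1716, 0.1077]
tool_rot: [-0.568, -0.421, 0.421, 0.568]
contact_force: [-0.0, -0.4, -0.8]
width: 0.0001
```

```bash
python3 look.py blue2 answer_key_top
```

```text
8.7 [ 0.6145 -0.1716  0.1077] [-0.02 -0.42 -0.77]
wrist 0.69 [291. 328.] [ 0.6219 -0.1712  0.057 ]
wrist tip px r,c [318. 324.]
top tip px r,c [175. 397.]
scene 0.42 [253. 224.] [ 0.6207 -0.1713  0.057 ]
scene 0.42 [272. 395.] [0.488  0.2191 0.057 ]
scene tip px r,c [240. 223.]
```

View pics/blue2.png

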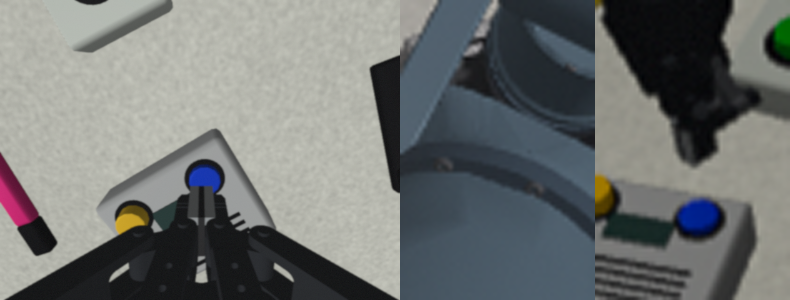

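The blue key now sits clearly lower than yellow, and the force rose as it bottomed out. Next is the green key.

Call:
step_arm(
  steps=[0,0,0,-0.53,-0.11,0,0,0,0,0,-0.53,-0.11,0,0,0,0,0,-0.53,-0.11,0,0,0,0,0,-0.53,-0.11,0,0,0,0,0,-0.53,-0.1,0,0,0,0,0,-0.53,-0.1,0,0,0,0,0,0,0,-0.2,0,0,0,0,0,0,-0.2,0,0,0,0,0,0,0,0],
)

```text
time: 10.12
position: [0.4565, -0.2031, 0.0865]
tool_rot: [-0.567, -0.421, 0.421, 0.569]
contact_force: [-0.1, -0.1, 0.9]
width: 0.0001
```

```bash
python3 look.py green1 release_key_top
```

```text
10.125 [ 0.4565 -0.2031  0.0865] [-0.09 -0.05  0.93]
wrist 0.7 [288. 320.] [ 0.4545 -0.2039  0.051 ]
wrist tip px r,c [318. 324.]
top tip px r,c [252. 410.]
scene 0.43 [204. 250.] [ 0.4463 -0.2064  0.051 ]
scene tip px r,c [200. 248.]
```

View pics/green1.png

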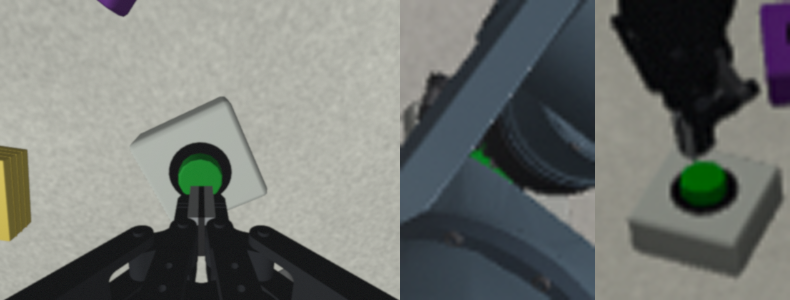

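The tip is over the green key on the white box, 2 mm off at most, so I descend.

Call:
step_arm(
  steps=[0,0,0,-0.04,-0.02,-0.1,0,0,0,0,0,0,-0.1,0,0,0,0,0,0,-0.1,0,0,0,0,0,0,-0.1,0,0,0,0,0,0,-0.06,0,0,0,0,0,0,-0.06,0,0,0,0,0,0,0,0],
)

```text
time: 11.3
position: [0.4545, -0.2047, 0.0617]
tool_rot: [-0.568, -0.421, 0.421, 0.568]
contact_force: [-1.2, 0.7, 0.9]
width: -0.0
```

Call:
step_arm(
  steps=[0,0,0,0,0,-0.03,0,0,0,0,0,0,-0.03,0,0,0,0,0,0,-0.03,0,0,0,0,0,0,-0.03,0,0,0,0,0,0,0,0],
)

```text
time: 11.92
position: [0.4546, -0.2048, 0.0558]
tool_rot: [0.568, 0.421, -0.421, -0.568]
contact_force: [0.3, 0.1, 1.9]
width: -0.0002
```

Call:
step_arm(
  steps=[0,0,0,0,0,-0.03,0,0,0,0,0,0,-0.03,0,0,0,0,0,0,-0.02,0,0,0,0,0,0,0,0],
)

```text
time: 12.42
position: [0.4547, -0.2049, 0.052]
tool_rot: [0.568, 0.421, -0.421, -0.568]
contact_force: [-1.6, 1.0, 5.7]
width: 0.0
```

Call:
step_arm(
  steps=[0,0,0,0,0,0.2,0,0,0,0,0,0,0.4,0,0,0,0,-0.2,0,0.4,0,0,0,0,0,0,0,0],
)

```text
time: 12.92
position: [0.4452, -0.2054, 0.1032]
tool_rot: [0.569, 0.421, -0.421, -0.567]
contact_force: [0.6, 0.4, -0.5]
width: -0.0001
```

```bash
python3 look.py green2 release_key_top
```

```text
12.925 [ 0.4452 -0.2054  0.1032] [ 0.59  0.44 -0.48]
wrist 0.63 [283. 331.] [ 0.4499 -0.2028  0.051 ]
wrist tip px r,c [318. 324.]
top 0.67 [257. 222.] [0.4387 0.1924 0.051 ]
top 0.47 [256. 408.] [ 0.449  -0.2025  0.051 ]
top tip px r,c [256. 413.]
scene 0.49 [163. 279.] [ 0.2711 -0.219   0.051 ]
scene tip px r,c [193. 249.]
```

View pics/green2.png

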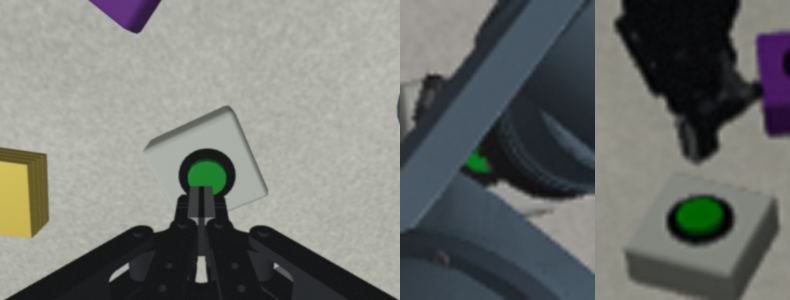

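The green key is down. I'll rise above mug height and move to the bell.

Call:
step_arm(
  steps=[0,0,0,0,0,0.5,0,0,0,0,0,0,0.5,0,0,0,0,0,0,0.4,0,0,0,0,0,0.5,0,0,0,0,0,0,0.6,0,0,0,0,0,0,0.6,0,0,0,0,0,0,0.6,0,0,0,0,0,0,0.6,0,0,0,0,0,0,0.6,0,0,0,0,0,0,0.6,0,0,0,0,0,0,0.6,0,0,0,0,0,0,0.6,0,0],
)

```text
time: 14.72
position: [0.4443, 0.0613, 0.1713]
tool_rot: [-0.568, -0.421, 0.421, 0.568]
contact_force: [-0.1, 0.2, -0.5]
width: 0.0003
```

Call:
step_arm(
  steps=[0,0,0,0,0.6,0,0,0,0,0,0,0.6,0,0,0,0,0,0,0.6,0,0,0,0,0,0,0.6,0,0,0,0,0,0,0.5,0,0,0,0,0,0,0,0,0],
)

```text
time: 15.48
position: [0.4441, 0.2064, 0.1712]
tool_rot: [-0.567, -0.422, 0.422, 0.568]
contact_force: [0.2, -0.2, 0.6]
width: 0.0003
```

Call:
step_arm(
  steps=[0,0,0,0.05,-0.03,-0.4,0,0,0,0,0,0,-0.4,0,0,0,0,0,0,-0.4,0,0,0,0,0,0,-0.3,0,0,0,0,0,0,0,0],
)

```text
time: 16.1
position: [0.4461, 0.203, 0.0955]
tool_rot: [-0.568, -0.42, 0.422, 0.569]
contact_force: [0.6, 0.4, 0.3]
width: 0.0
```

```bash
python3 look.py bell1 bell_plunger_top
```

```text
16.1 [0.4461 0.203  0.0955] [0.64 0.39 0.26]
wrist 0.62 [288. 324.] [0.4461 0.2033 0.057 ]
wrist tip px r,c [318. 324.]
top tip px r,c [252. 215.]
scene 0.54 [255. 397.] [0.4391 0.2029 0.057 ]
scene tip px r,c [250. 397.]
```

View pics/bell1.png

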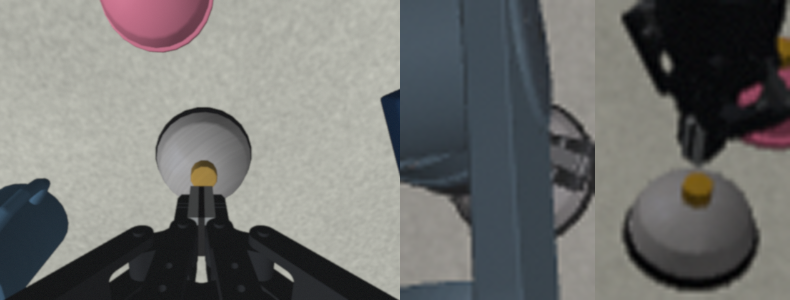

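The tip is centred over the brass plunger of the steel bell. I'll descend and tap.

Call:
step_arm(
  steps=[0,0,0,0,0,-0.12,0,0,0,0,0,0,-0.12,0,0,0,0,0,0,-0.12,0,0,0,0,0,0,-0.12,0,0,0,0,0,0,-0.04,0,0,0,0,0,0,0,0],
)

```text
time: 17.15
position: [0.4469, 0.2037, 0.0706]
tool_rot: [-0.568, -0.421, 0.421, 0.568]
contact_force: [-0.5, -0.5, 0.4]
width: -0.0002
```

Call:
step_arm(
  steps=[0,0,0,0,0,-0.04,0,0,0,0,0,0,-0.04,0,0,0,0,0,0,-0.03,0,0,0,0,0,0,0,0],
)

```text
time: 17.65
position: [0.4473, 0.2038, 0.0654]
tool_rot: [0.568, 0.421, -0.421, -0.568]
contact_force: [-0.4, 0.2, 2.5]
width: -0.0001
```

Call:
step_arm(
  steps=[0,0,0,0,0,-0.04,0,0,0,0,0,0,-0.02,0,0,0,0,0,0,0,0],
)

```text
time: 18.02
position: [0.4473, 0.2038, 0.0624]
tool_rot: [0.568, 0.421, -0.421, -0.568]
contact_force: [0.1, -0.0, 3.0]
width: -0.0001
```

Call:
step_arm(
  steps=[0,0,0,0,0,-0.02,0,0,0,0,0,0,0,0],
)

```text
time: 18.27
position: [0.4473, 0.2037, 0.0614]
tool_rot: [0.568, 0.421, -0.421, -0.568]
contact_force: [0.3, 0.1, 4.8]
width: 0.0001
```

Call:
step_arm(
  steps=[0,0,0,0,0,0.15,0,0,0,0,0,0,0.4,0,0,0,0,0,0,0.6,0,0,0,0,0,0,0.8,0,0,0,0,-0.5,0,0.5,0,0,0,0,-0.5,0.3,0.3,0,0,0,0,-0.3,0.6,0,0,0,0,0,-0.2,0.6,0,0,0,0,0,0,0.6,0,0,0,0,0,0,0.6,0,0,0,0,0,0,0,0,0],
)

```text
time: 19.65
position: [0.3712, 0.3397, 0.1985]
tool_rot: [-0.567, -0.421, 0.422, 0.568]
contact_force: [0.2, -0.3, 0.6]
width: 0.0001
```

```bash
python3 - <<'E'
from h import *
s=manip.state(); print(s["time"],s["position"].round(3),s["contact_force"].round(2))
f=vision.grab_frame("top"); save(f,"top9"); g=vision.grab_frame("scene")
save(g,"scene9")
a=cv2.imread("pics/scene0.png"); b=cv2.imread("pics/scene9.png")
o=[]
for im in(a,b):
    o.append(np.hstack([cv2.resize(im[r-33:r+33,c-33:c+33],(198,198),interpolation=cv2.INTER_CUBIC) for r,c in((265,207),(213,251),(265,397),(332,357))]))
cv2.imwrite("pics/cmp9.png",np.vstack(o))
a=cv2.imread("pics/top0.png"); b=cv2.imread("pics/top9.png")
o=[np.hstack([cv2.resize(im[100:360,190:530],(390,298)) for im in (a,b)])]
cv2.imwrite("pics/topcmp.png",o[0])
E
```

```text
19.65 [0.371 0.34  0.198] [ 0.15 -0.27  0.55]
```

View pics/cmp9.png

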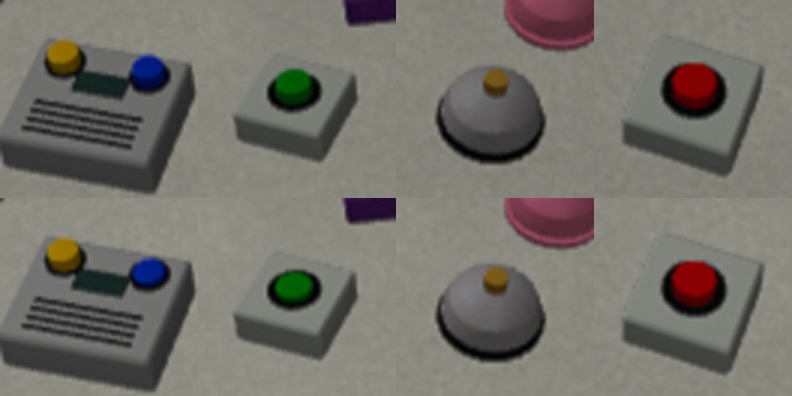

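View pics/topcmp.png

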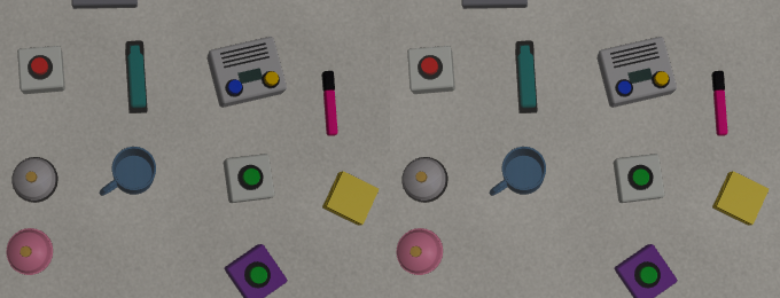

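The before/after crops show blue and green down, yellow and red up, the plunger back up and nothing shifted. I'm handing in.

```bash
python3 -c "
from h import *
print(manip.close_job())"
```

```text
the job is handed in; nothing more can be done
None
```

I pressed the blue answer key, then the green door-release key on the white box, then tapped the steel bell's plunger, in that order with the fingers shut. I handed in at about 20 s of the 48 s allowed; no verdict is reported.

- **Forces:** the highest readings were about 5.3 N on blue, 5.7 N on green and 4.8 N on the bell, against the 20 N limit. Blue and green both rose past their sliding force at the end of travel, so they had bottomed out.
- **Bell:** I pushed the plunger down about 6 to 7 mm, judged from the tool height, which is past its 3 mm ringing point.
- **Final pictures:** before-and-after crops show blue and green down, and yellow and red still up. The plunger is back up, nothing in the crops has visibly shifted, and the arm is clear at 0.2 m height. The tape dispenser was outside the crops I compared.
- **Disagreements:** the networks sometimes pointed at look-alikes or other objects, such as the purple box and the pink bell. I settled those by the description, colour and close crops. No check failed.

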